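Shut the gauge chest

ROBOT

A 6-joint arm with a two-finger parallel gripper is mounted at the origin on the work surface. World frame = base frame: x ahead of the robot, y to its left, z up, the work surface at z = 0. Lengths are in m, angles in rad, forces in N, time in s.
With the tool pointing down it reaches from about 0.3 to 0.85 m from the base axis. Payload 5.4 kg.
Tool frame: the origin (TCP) lies midway between the tips of the shut fingers; the grasp point (between the pads) lies 19 mm behind it; z points along the fingers, y is the direction in which the jaws open and shut (so a half turn about z gives the same grasp; the last joint's range is limited). The gripper opens to 85 mm and grips with 20 to 120 N. Pads are 22 mm wide; open, the fingers measure 114 mm over their backs; the gripper's body (76 mm by 85 mm) begins 54 mm behind the grasp point. The pads swing forward as they close: fully open they stand 13 mm farther back than shut.
Start: joints at [-0.21, 0.158, 1.597, -0, 1.386, -0.21], TCP at [0.575, -0, 0.231] pointing down, gripper open.
Joint ranges: [-2.91, 2.91], [-0.94, 2.29], [0.18, 2.7], [-1.29, 4.43], [0.17, 2.64], [-3, 3]. Speed limits (rad/s): [2.57, 2.57, 3.14, 3.14, 3.14, 3.14].

INTERFACE

Orientations are given as a unit quaternion [x, y, z, w].
In Python, from station import get_obs, snapshot, env, silhouettes gives the robot as it stands.
- The arm moves only by the shell command python3 -m creep 'ROWS'. ROWS is JSON, one flat list of numbers, 7 for each row, row after row: the shift along the tool's x, y, z in m, then the turn, a rotation vector about the tool's x, y, z in degrees, then the closure, from -1 (fully open) to 1 (shut). A call has 1 to 8 rows; each row is the pose to reach, as a shift and turn from the pose commanded when the call began, along the tool's axes at that moment; what a row does not reach only later rows make up. A row lasts 1/12 s, in which the tool goes at most 41.7 mm and 7.16 degrees, less where a joint would pass 70% of its speed; a pose out of reach is approached as far as the arm can. A call with a gripper value outside its range is refused whole. The fingers move at their own pace and stop on an object; the grip force is fixed at half the most. Time passes only in rows, so rows that repeat a pose let the fingers close. It gives the time, the measured TCP pose, the force and the opening at its end, in the units of the state.
- get_obs(): the state, without advancing time (a new reading comes with each control period).
- snapshot(name): name is "scene" or "side" or "wrist"; returns a dict with "frame" (400x640x3 uint8, red, green, blue), "fx", "fy", "cx", "cy" (pixels), "camera_from_world" (4x4, takes a point from world to camera coordinates). Camera axes: x right, y down, z forward; pixel columns grow to the right and rows downward; lengths in m; the calibration is good to about 2 mm. A picture is of the moment at which its call begins. There is no depth.
- env.sign_off(): hands the job in, once; it reports no verdict.
Trained networks look in a picture, given as the dict that the camera call returned (one of the last four; its "shot" number tells which), for a name from the list of things; names that differ only in an ending like _2 or _b are one class to them, and where a whole thing is asked for, a point or a joint stands for the part that bears it (a point fixed in the world has none). Each returns a list of dicts, best first, with "p" (0 to 1); they miss things now and then, are a little off and sometimes report something else, mostly with a low value. They report only what shows in the picture. A call takes as long as a camera call.
- silhouettes(picture, query): "mask" (400x640 bool, what is visible of it) and "extent" ([centre column, centre row, width, height] in pixels, round what is visible of it).
The state is a dict: "t": time; "joints": joint angles; "joint_velocities": joint speeds; "joint_efforts": joint torques, N m; "ee_pos": TCP position; "tool_rot": TCP orientation; "ft_force": force on the tool from outside, world axes, zero at the start; "wrist_torque": the same for the moment, N m; "width": opening from 0.0 (shut) to 1.0 (fully open).
Only numpy, scipy, OpenCV 4.12 (cv2) and the standard library are available. Lean on these libraries where they do the work, as an engineer would, in place of code of your own. Each camera call takes 0.05 s, during which the arm holds its last target. There are 200 camera calls.

TASK

Shut up the little gauge chest on the granite table: push both drawers fully home with the fingertips, and after that swing its open lid down until it is fully shut. Push only from the outside, without slamming; do not grip, pull or reach inside anything, and leave the loose gauges where they are.

Things in the scene. Friction and masses are not known exactly. Their poses are not given: they have to be found in the camera images.
- chest: Fixed grey steel chest, 160 mm deep (its x), 320 mm wide (its y), 135 mm high without lid. Origin: centre of its underside, on the table. Front faces its own -x, roughly to the robot (yaw varies); z up. Two drawers side by side in front, faces 45 to 100 mm above the table; above them an open tray (floor 105 mm, rim 135 mm, walls 4 mm) that the lid covers.
- drawer_left (a joint): How far the drawer at the chest's +y side (left, seen from the robot) stands out towards the chest's -x, m: 0 = fully home, at most 0.075. It slides with about 2 N of friction, has no spring and stays where it is left.
- drawer_right (a joint): The same for the drawer at the chest's -y side (right, seen from the robot).
- drawer_left_front (a point): Centre of the outer face of the left drawer's flat front, which is 150 mm wide and 55 mm high (8 mm thick, black finger mark 1 mm proud); 72.5 mm above the table. With the drawer home it is at x -88 mm, y +78.5 mm in the chest's frame. Its axes are the chest's; the face looks to -x. Behind the front is the drawer's inside, not to be touched: low walls, foam and pins.
- drawer_right_front (a point): The same on the right drawer; home at x -88 mm, y -78.5 mm in the chest's frame.
- lid (a joint): Opening angle of the chest's lid, rad: 0 = shut (level), starts at 0.9 to 1.2 (leaning up and away from the robot), upper stop at 1.6. Stiff friction hinge: it stays at any angle where it is left and takes about 1 to 4 N at its free edge to push down.
- lid_hinge (a point): Middle of the lid's hinge line, along the chest's y, at the rear top edge of the chest: x +80 mm, z 135 mm in the chest's frame. The lid rotates about it. Its axes turn with the lid and are the chest's when shut.
- lid_edge (a point): Middle of the lid's free edge, on its outer face. The lid is a flat plate 12 mm thick, 324 mm wide; its outer face lies 12 mm from the hinge line's plane and the free edge 162 mm from the hinge. When shut the outer face is 147 mm above the table and looks up. Its inner face has a grey lining, 110 x 270 x 5 mm, not to be touched.
- ring_gauge: Loose steel ring, 60 mm outside, 38 mm hole, 16 mm high, lying in the tray under the lid; origin at the centre of its underside. Leave alone.
- setup_block: Loose steel block with holes, 50 x 25 x 75 mm high, standing to the left of the chest; origin at the centre of its underside. Leave alone.
- master_plug: Loose stepped steel plug gauge, 48 mm diameter, 80 mm high, standing to the right of the chest; origin at the centre of its underside. Leave alone.

How it is judged:
By the outcome, as a careful person would: the job done as asked, in the order asked, and still so for the second after the job is handed in, with the robot touching nothing.
It also fails if it takes over 54 s, if anything falls off the work surface, if the arm or the gripper's body presses on something with over 40 N, if the wrist force passes 120 N, or if a joint passes its speed limit or range.

## Working session

There is one attempt and no reset: what is moved stays moved. The work goes in short steps, Python scripts to look and compute and a shell command to move; the robot and the scene stay as the last step left them, time stands still between calls to the robot, and variables do not carry over. Pictures are saved under pics/ and viewed, about 8 in all and at most 12, crops included, and the job is handed in when it is done.

```bash
ls; mkdir -p pics; python3 - <<'E'
from station import *
import cv2,pickle,numpy as np
o=get_obs(); print({k:np.round(v,3) for k,v in o.items()})
ims=[]
for n in ["scene","side"]:
    s=snapshot(n); pickle.dump(s,open(f'pics/{n}0.pkl','wb'))
    print(n,s['fx'],s['cx'],s['cy'],np.round(s['camera_from_world'],3).tolist())
    cv2.imwrite(f'pics/{n}0.png',s['frame'][:,:,::-1])
    for q in ['chest','drawer_left','drawer_right','lid','setup_block','master_plug']:
        for r in silhouettes(s,q)[:2]: print(q,round(r['p'],2),np.round(r['extent']))
E
```

```text
pics
{'t': np.float64(0.0), 'joints': array([-0.21 ,  0.159,  1.598,  0.   ,  1.386, -0.21 ]), 'joint_velocities': array([-0.002, -0.001,  0.001, -0.001,  0.001,  0.001]), 'joint_efforts': array([ 0.0000e+00, -3.9601e+01, -3.3143e+01, -0.0000e+00,  8.0000e-03,
       -0.0000e+00]), 'ee_pos': array([0.574, 0.   , 0.23 ]), 'tool_rot': array([ 0.707,  0.707, -0.001, -0.001]), 'ft_force': array([ 0.95 , -0.926,  0.543]), 'wrist_torque': array([0.02 , 0.036, 0.039]), 'width': np.float64(1.0)}
scene 380.06536277592863 317.9626192163073 197.6577202844512 [[0.943, -0.333, 0.013, -0.591], [-0.262, -0.767, -0.585, 0.274], [0.205, 0.548, -0.811, 0.869], [0.0, 0.0, 0.0, 1.0]]
chest 0.87 [338. 253. 130. 194.]
drawer_left 0.72 [291. 241.  34.  62.]
drawer_left 0.5 [365. 238.  70. 166.]
drawer_right 0.93 [299. 306.  34.  75.]
lid 0.72 [367. 237.  69. 162.]
setup_block 0.52 [310. 190.  23.  15.]
setup_block 0.21 [352. 372.  25.  32.]
master_plug 0.97 [354. 370.  25.  27.]
side 459.76710137427756 323.28441213045835 197.39334726354414 [[-0.989, -0.143, -0.022, 0.631], [-0.066, 0.578, -0.813, 0.09], [0.129, -0.803, -0.581, 1.132], [0.0, 0.0, 0.0, 1.0]]
chest 0.95 [331. 166. 116. 130.]
drawer_left 0.69 [358. 195.  45.  44.]
drawer_left 0.48 [329. 142.  17.  13.]
drawer_right 0.76 [374. 162.  34.  29.]
drawer_right 0.22 [332. 166. 113. 128.]
lid 0.66 [302. 140.  57.  72.]
setup_block 0.97 [313. 235.  22.  33.]
setup_block 0.51 [332. 167. 112. 127.]
```

```bash
python3 - <<'E'
import cv2
for n,(x0,x1,y0,y1) in {'scene':(230,430,130,400),'side':(220,460,80,270)}.items():
    a=cv2.imread(f'pics/{n}0.png')[y0:y1,x0:x1]
    k=2.2 if n=='scene' else 3
    cv2.imwrite(f'pics/{n}0c.png',cv2.resize(a,None,fx=k,fy=k,interpolation=cv2.INTER_CUBIC))
E
```

```text
(no output)
```

View pics/scene0c.png

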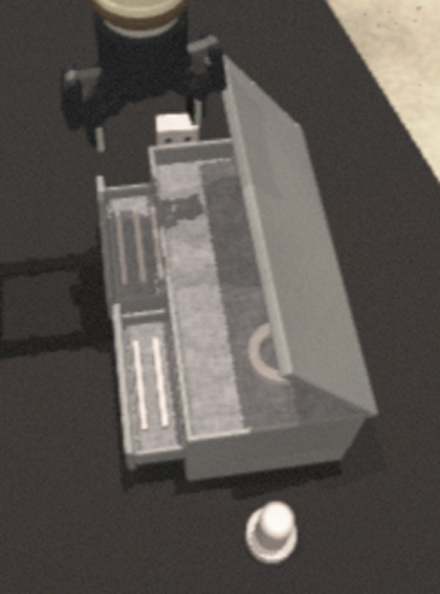

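View pics/side0c.png

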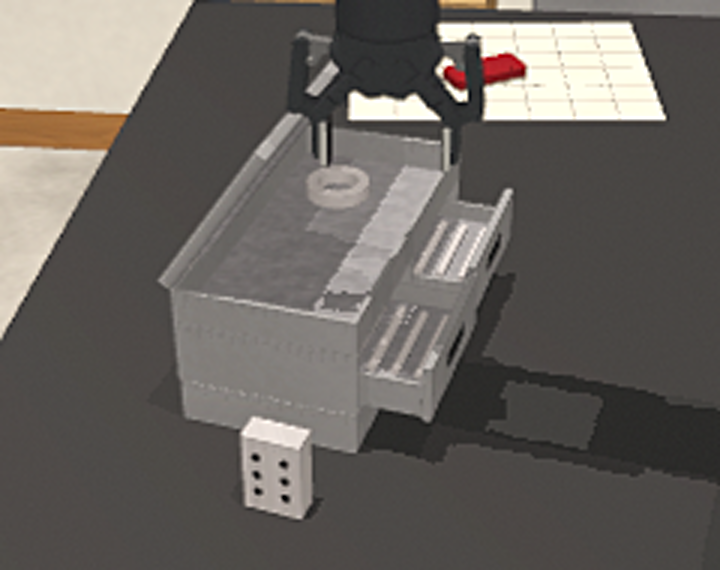

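The scene crop shows the chest with both drawers out and the lid leaning back. The tray front corners are at crop (150,148) and (186,441), and the lid's free edge runs (225,58)–(288,374). The side crop agrees, with the tray's left-front top at (358,322). The ring is in the tray, the block stands left and the plug right. Next I fit the pose to these corners.

```bash
cat > h.py <<'E'
import numpy as np,pickle
from scipy.optimize import least_squares
def proj(s,P):
    p=s['camera_from_world']@np.r_[P,1]; return np.array([s['fx']*p[0]/p[2]+s['cx'],s['fy']*p[1]/p[2]+s['cy']])
def world(q,P):
    c,s=np.cos(q[2]),np.sin(q[2]); return np.array([q[0]+c*P[0]-s*P[1],q[1]+s*P[0]+c*P[1],P[2]])
def lidp(a,r,y,n): return np.array([.08-r*np.cos(a)+n*np.sin(a),y,.135+r*np.sin(a)+n*np.cos(a)])
E
cat > fit.py <<'E'
from h import *
S={n:pickle.load(open(f'pics/{n}0.pkl','rb')) for n in('scene','side')}
f=lambda *p:(lambda q:np.array(p))
L=lambda r,y,n:(lambda q:lidp(q[5],r,y,n))
dl=lambda y,z:(lambda q:np.array([-.088-q[3],y,z]))
dr=lambda y,z:(lambda q:np.array([-.088-q[4],y,z]))
O=[('scene',150,148,f(-.08,.16,.135)),('scene',186,441,f(-.08,-.16,.135)),('scene',188,478,f(-.08,-.16,0)),('scene',340,458,f(.08,-.16,0)),
('side',358,322,f(-.08,.16,.135)),('side',172,288,f(.08,.16,.135)),('side',358,452,f(-.08,.16,0)),('side',187,416,f(.08,.16,0)),('side',458,165,f(-.08,-.16,.135)),
('scene',100,178,dl(.1535,.1)),('scene',115,306,dr(-.0035,.1)),('scene',130,458,dr(-.1535,.1)),
('side',430,420,dl(.1535,.045)),('side',511,190,dr(-.1535,.1)),
('scene',225,58,L(.162,.162,0)),('scene',288,374,L(.162,-.162,0)),('scene',376,411,L(0,-.162,0.012))]
def res(q):
    r=[]
    for n,u,v,g in O:
        px=np.array([u/2.2+230,v/2.2+130]) if n=='scene' else np.array([u/3+220,v/3+80])
        r.append(proj(S[n],world(q,g(q)))-px)
    return np.array(r)
m=least_squares(lambda q:res(q).ravel(),[.6,0,0,.05,.05,1],loss='soft_l1')
q=m.x; print(np.round(q,4)); print(np.round(res(q),1).tolist())
np.save('q.npy',q)
for nm,P in dict(dl=[-.088-q[3],.0785,.0725],dr=[-.088-q[4],-.0785,.0725],dlh=[-.088,.0785,.0725],drh=[-.088,-.0785,.0725],edge=lidp(q[5],.162,0,.012),edgeshut=lidp(0,.162,0,.012)).items(): print(nm,np.round(world(q,P),4))
E
python3 fit.py
```

```text
[ 0.6366 -0.1157 -0.1923  0.049   0.0432  1.0214]
[[-2.3, -0.7], [0.2, 0.3], [-1.1, 1.9], [0.5, 0.4], [-0.0, -1.1], [-0.2, -0.7], [0.1, -0.2], [-1.1, -0.1], [0.2, -8.1], [-1.9, -1.2], [-0.5, -1.4], [-0.5, -1.7], [-1.0, -0.8], [-1.3, -2.2], [-3.4, -2.7], [0.3, -0.2], [1.0, 1.3]]
dl [ 0.5171 -0.0125  0.0725]
dr [ 0.4927 -0.1677  0.0725]
dlh [ 0.5652 -0.0219  0.0725]
drh [ 0.5352 -0.176   0.0725]
edge [ 0.6421 -0.1168  0.2794]
edgeshut [ 0.5561 -0.1001  0.147 ]
```

```bash
python3 -m creep '[0,-0.03,0,0,0,4,1, 0,-0.06,0,0,0,8,1, 0,-0.09,0,0,0,11,1, 0,-0.12,0,0,0,11,1, 0,-0.12,0.03,0,0,11,1, 0,-0.12,0.065,0,0,11,1, 0,-0.12,0.1,0,0,11,1, 0,-0.12,0.1,0,0,11,1]'; python3 -m creep '[0,0,0.03,0,0,0,1, 0,0,0.053,0,0,0,1, 0,0,0.053,0,0,0,1, 0,0,0.053,0,0,0,1]'; python3 - <<'E'
from station import *
import cv2
s=snapshot('side');cv2.imwrite('pics/a.png',cv2.resize(s['frame'][60:300,200:480,::-1],None,fx=2.5,fy=2.5))
E
```

```text
t: 1.37
ee_pos: [0.4498, 0.0013, 0.1251]
tool_rot: [0.772, 0.636, -0.004, -0.005]
ft_force: [-1.3, -0.1, -1.5]
width: 0.002
t: 1.7
ee_pos: [0.455, 0.0, 0.079]
tool_rot: [0.772, 0.636, -0.0, -0.001]
ft_force: [0.0, -0.7, 0.9]
width: 0.001
```

View pics/a.png

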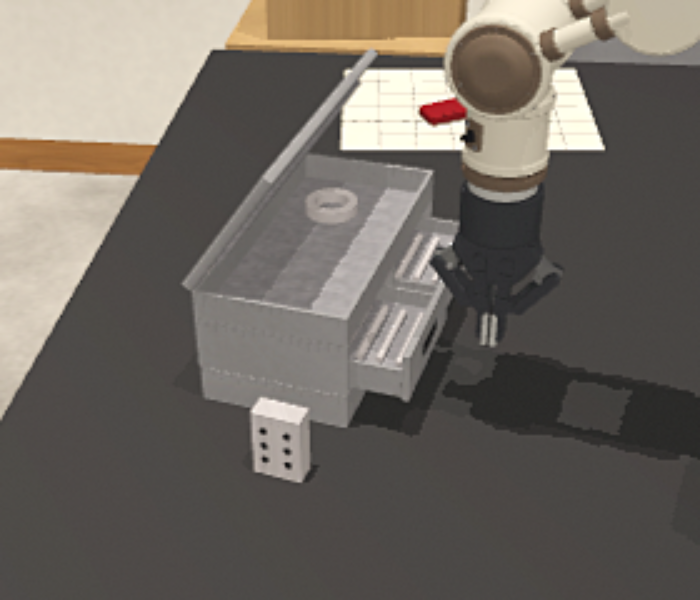

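The shut gripper's knuckles stick out along the jaw axis (about crop 440–560, 265). I turn the jaws sideways so that the push goes along tool x instead.

```bash
python3 -m creep '[0,-0.02,0,0,0,7,1, 0,-0.02,0,0,0,14,1, 0,-0.02,0,0,0,21,1, 0,-0.02,0,0,0,28,1, 0,-0.02,0,0,0,35,1, 0,-0.02,0,0,0,42,1, 0,-0.02,0,0,0,49,1, 0,-0.02,0,0,0,56,1]'; python3 -m creep '[0,0,0,0,0,7,1, 0,0,0,0,0,14,1, 0,0,0,0,0,21,1, 0,0,0,0,0,28,1, 0,0,0,0,0,34,1, 0,0,0,0,0,34,1, 0,0,0,0,0,34,1]'; python3 -c "
from station import get_obs
from scipy.spatial.transform import Rotation as R
o=get_obs();print(R.from_quat(o['tool_rot']).as_matrix().round(3),o['joints'].round(2))
import numpy as np;from h import *
q=np.load('q.npy');d=np.array([np.cos(q[2]),np.sin(q[2])]);e=np.array([-d[1],d[0]])
v=o['ee_pos'][:2]-q[:2];print('tcp in chest',v@d,v@e)"
```

```text
t: 2.42
ee_pos: [0.4375, 0.0033, 0.0812]
tool_rot: [0.981, 0.196, 0.002, 0.001]
ft_force: [0.0, 0.2, -0.2]
width: 0.004
t: 3.0
ee_pos: [0.437, 0.0034, 0.0804]
tool_rot: [0.996, -0.094, 0.002, 0.0]
ft_force: [-0.6, -0.5, -0.6]
width: -0.001
[[ 0.982 -0.188  0.004]
 [-0.188 -0.982 -0.001]
 [ 0.004  0.    -1.   ]] [-0.27 -0.02  2.11 -0.    1.05  1.49]
tcp in chest -0.21867780086823466 0.07881631049376706
```

```bash
python3 -m creep '[0.03,0,0,0,0,0,1, 0.055,0,0,0,0,0,1, 0.063,0,0,0,0,0,1, 0.07,0,0,0,0,0,1, 0.077,0,0,0,0,0,1, 0.084,0,0,0,0,0,1, 0.091,0,0,0,0,0,1, 0.098,0,0,0,0,0,1]';  python3 -m creep '[0.004,0,0,0,0,0,1, 0.008,0,0,0,0,0,1, 0.011,0,0,0,0,0,1, 0.014,0,0,0,0,0,1, 0.016,0,0,0,0,0,1, 0.016,0,0,0,0,0,1]'
```

```text
t: 3.67
ee_pos: [0.5314, -0.0149, 0.0782]
tool_rot: [0.995, -0.096, -0.001, 0.0]
ft_force: [-3.0, -0.7, 1.3]
width: 0.001
t: 4.17
ee_pos: [0.5477, -0.018, 0.0783]
tool_rot: [0.995, -0.096, 0.0, -0.0]
ft_force: [0.4, -0.7, 0.3]
width: -0.004
```

```bash
for i in 1 2 3; do python3 -m creep '[0.0015,0,0,0,0,0,1, 0.003,0,0,0,0,0,1, 0.003,0,0,0,0,0,1]' | grep -E "pos|for"; done
```

```text
ee_pos: [0.5504, -0.0185, 0.0783]
ft_force: [-1.3, -0.5, 0.9]
ee_pos: [0.5534, -0.0191, 0.0783]
ft_force: [-1.9, 0.2, -0.6]
ee_pos: [0.5558, -0.0195, 0.0782]
ft_force: [-3.5, 1.4, 2.3]
```

```bash
for i in 1 2 3; do python3 -m creep '[0.001,0,0,0,0,0,1, 0.002,0,0,0,0,0,1, 0.002,0,0,0,0,0,1]' | grep -E "pos|for"; done
```

```text
ee_pos: [0.5558, -0.0196, 0.0781]
ft_force: [-11.7, 1.9, 8.2]
ee_pos: [0.5558, -0.0195, 0.0776]
ft_force: [-17.8, 1.1, 12.0]
ee_pos: [0.5558, -0.0195, 0.0775]
ft_force: [-25.5, 3.2, 19.4]
```

```bash
python3 -m creep '[-0.01,0,0,0,0,0,1, -0.04,0,0,0,0,0,1, -0.08,0,0,0,0,0,1, -0.09,0.03,0,0,0,0,1, -0.09,0.07,0,0,0,0,1, -0.09,0.11,0,0,0,0,1, -0.09,0.15,0,0,0,0,1, -0.09,0.157,0,0,0,0,1]'; python3 -m creep '[0.01,0,0,0,0,0,1, 0.03,0,0,0,0,0,1, 0.037,0,0,0,0,0,1, 0.044,0,0,0,0,0,1, 0.051,0,0,0,0,0,1, 0.058,0,0,0,0,0,1, 0.065,0,0,0,0,0,1, 0.072,0,0,0,0,0,1]';python3 -c "
from station import get_obs
import numpy as np
o=get_obs();q=np.load('q.npy');d=np.array([np.cos(q[2]),np.sin(q[2])]);e=np.array([-d[1],d[0]])
v=o['ee_pos'][:2]-q[:2];print('tcp in chest',v@d,v@e);v=np.array([.5558,-.0195])-q[:2];print(v@d,v@e)"
```

```text
t: 6.33
ee_pos: [0.4442, -0.1635, 0.0796]
tool_rot: [0.995, -0.098, 0.002, 0.002]
ft_force: [1.0, -1.0, 0.6]
width: -0.003
t: 7.0
ee_pos: [0.5147, -0.1714, 0.0782]
tool_rot: [0.995, -0.096, -0.0, -0.0]
ft_force: [-3.3, -1.8, 0.6]
width: 0.003
tcp in chest -0.10898392562578542 -0.07788146826829995
-0.09765646026813812 0.07904291698491499
```

```bash
python3 -m creep '[0.003,0,0,0,0,0,1, 0.006,0,0,0,0,0,1, 0.008,0,0,0,0,0,1, 0.008,0,0,0,0,0,1]' | grep -E "pos|for"; for i in 1 2 3 4 5; do python3 -m creep '[0.001,0,0,0,0,0,1, 0.002,0,0,0,0,0,1, 0.002,0,0,0,0,0,1]' | grep -E "pos|for"; done
```

```text
ee_pos: [0.5227, -0.173, 0.0783]
ft_force: [0.0, 0.9, -0.3]
ee_pos: [0.5242, -0.1733, 0.0783]
ft_force: [-1.7, 0.1, 1.1]
ee_pos: [0.5245, -0.1733, 0.0781]
ft_force: [-8.0, 1.6, 5.2]
ee_pos: [0.5245, -0.1733, 0.0778]
ft_force: [-15.4, 2.0, 10.8]
ee_pos: [0.5245, -0.1733, 0.0778]
ft_force: [-23.5, 3.2, 17.0]
ee_pos: [0.5245, -0.1733, 0.0778]
ft_force: [-32.3, 4.3, 25.3]
```

Both drawers hit firm stops at the expected depth: the TCP is at chest x about -0.098 m against a predicted -0.099. Next I back off, rise, and go over and behind the lid.

```bash
python3 -m creep '[-0.02,0,0,0,0,0,1, -0.05,0,0,0,0,0,1, -0.05,0,-0.04,0,0,0,1, -0.05,-0.01,-0.08,0,0,0,1, -0.05,-0.03,-0.115,0,0,0,1, -0.05,-0.05,-0.15,0,0,0,1, -0.05,-0.07,-0.185,0,0,0,1, -0.05,-0.078,-0.22,0,0,0,1]'; python3 -m creep '[0,0,-0.02,0,0,0,1, 0,0,-0.04,0,0,0,1, 0,0,-0.04,0,0,0,1]'; python3 - <<'E'
from station import *
import cv2
from h import *
o=get_obs();q=np.load('q.npy');d=np.array([np.cos(q[2]),np.sin(q[2])]);e=np.array([-d[1],d[0]])
v=o['ee_pos'][:2]-q[:2];print('tcp in chest',v@d,v@e,o['ee_pos'][2])
S={n:snapshot(n) for n in('scene','side')}
for n in S: pickle.dump(S[n],open(f'pics/{n}1.pkl','wb'))
a=S['scene']['frame'][130:400,230:450,::-1].copy(); b=S['side']['frame'][60:260,220:460,::-1]
a=cv2.resize(a,None,fx=2,fy=2,interpolation=cv2.INTER_CUBIC); b=cv2.resize(b,(360,300),interpolation=cv2.INTER_CUBIC)
c=np.zeros((540,800,3),np.uint8); c[:,:440]=a; c[:300,440:]=b
cv2.imwrite('pics/b.png',c)
E
```

```text
t: 9.25
ee_pos: [0.4982, -0.0867, 0.3005]
tool_rot: [0.995, -0.095, 0.001, -0.0]
ft_force: [0.7, -0.5, -0.1]
width: -0.001
t: 9.5
ee_pos: [0.5, -0.0893, 0.3437]
tool_rot: [0.995, -0.095, 0.005, 0.001]
ft_force: [0.9, -0.2, 1.2]
width: -0.003
tcp in chest -0.1390948184766773 -0.00013197064542597699 0.3436887359709057
```

View pics/b.png

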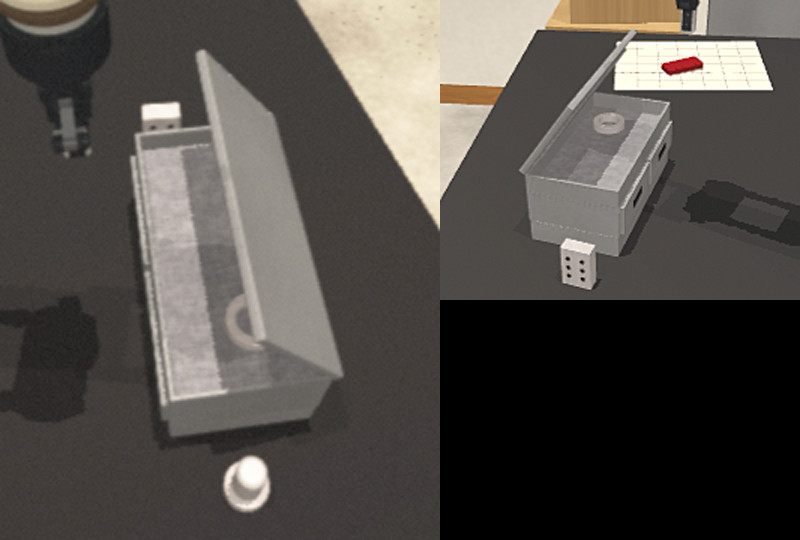

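Both drawers are home: the fronts lie flush along crop (135,160)–(165,405) in scene, and also in side. The lid is still open, with its free edge at crop (203,52)–(263,342). I refine its angle and compute the push path.

```bash
python3 - <<'E'
from h import *
q=np.load('q.npy');S={n:pickle.load(open(f'pics/{n}1.pkl','rb')) for n in('scene','side')}
O=[('scene',331.5,156,.162),('scene',361.5,301,-.162)]
for w in(0,.012):
    r=lambda a:np.concatenate([proj(S[n],world(q,lidp(a[0],.162,y,w)))-[u,v] for n,u,v,y in O])
    m=least_squares(r,[1.]);print(w,m.x,m.fun.round(1))
for a in np.arange(1.1,-.01,-.1):
    p=lidp(a,.14,0,.012);print(round(a,2),'tcp chest x %.3f z %.3f'%(p[0]+.011,p[2]))
E
```

```text
0 [1.02753481] [-2.2 -2.5  0.2 -1.4]
0.012 [0.95436492] [-2.3 -2.6  0.2 -1.5]
1.1 tcp chest x 0.038 z 0.265
1.0 tcp chest x 0.025 z 0.259
0.9 tcp chest x 0.013 z 0.252
0.8 tcp chest x 0.002 z 0.244
0.7 tcp chest x -0.008 z 0.234
0.6 tcp chest x -0.018 z 0.224
0.5 tcp chest x -0.026 z 0.213
0.4 tcp chest x -0.033 z 0.201
0.3 tcp chest x -0.039 z 0.188
0.2 tcp chest x -0.044 z 0.175
0.1 tcp chest x -0.047 z 0.161
-0.0 tcp chest x -0.049 z 0.147
```

```bash
python3 -m creep '[0.04,0,0,0,0,0,1, 0.08,0,0,0,0,0,1, 0.12,0,0,0,0,0,1, 0.16,0,0,0,0,0,1, 0.2,0,0,0,0,0,1, 0.214,0,0,0,0,0,1, 0.214,0,0,0,0,0,1, 0.214,0,0,0,0,0,1]'; cat > c.py <<'E'
from station import get_obs
import numpy as np
o=get_obs();q=np.load('q.npy');d=np.array([np.cos(q[2]),np.sin(q[2])]);e=np.array([-d[1],d[0]])
v=o['ee_pos'][:2]-q[:2];print('tcp in chest %.4f %.4f %.4f'%(v@d,v@e,o['ee_pos'][2]), 'F', o['ft_force'].round(1), 'J',o['joints'].round(2))
E
python3 c.py
```

```text
t: 10.27
ee_pos: [0.7075, -0.1297, 0.3349]
tool_rot: [0.995, -0.096, -0.002, -0.001]
ft_force: [-0.4, -0.1, 0.8]
width: -0.002
tcp in chest 0.0724 -0.0002 0.3349 F [-0.4 -0.1  0.8] J [-0.35  0.51  0.95  0.    1.68  1.41]
```

```bash
python3 -m creep '[0,0,0.04,0,0,0,1, 0,0,0.073,0,0,0,1, -0.02,0,0.073,0,0,0,1, -0.03,0,0.073,0,0,0,1, -0.037,0,0.074,0,0,0,1, -0.042,0,0.076,0,0,0,1, -0.047,0,0.078,0,0,0,1, -0.052,0,0.081,0,0,0,1]'; python3 c.py
```

```text
t: 10.93
ee_pos: [0.6561, -0.1196, 0.2577]
tool_rot: [0.995, -0.096, 0.0, 0.0]
ft_force: [0.5, 0.1, 0.4]
width: 0.002
tcp in chest 0.0199 -0.0000 0.2577 F [0.5 0.1 0.4] J [-0.36  0.38  1.28  0.    1.48  1.4 ]
```

```bash
python3 -m creep '[-0.004,0,0.002,0,0,0,1, -0.0075,0,0.005,0,0,0,1, -0.013,0,0.009,0,0,0,1, -0.018,0,0.013,0,0,0,1]'; python3 c.py; python3 -m creep '[-0.005,0,0.005,0,0,0,1, -0.010,0,0.010,0,0,0,1, -0.015,0,0.015,0,0,0,1, -0.020,0,0.020,0,0,0,1]'; python3 c.py
```

```text
t: 11.27
ee_pos: [0.6391, -0.1163, 0.2446]
tool_rot: [0.995, -0.096, 0.001, 0.0]
ft_force: [0.4, 0.3, 3.3]
width: 0.001
tcp in chest 0.0026 -0.0001 0.2446 F [0.4 0.3 3.3] J [-0.37  0.34  1.35  0.    1.45  1.4 ]
t: 11.6
ee_pos: [0.6191, -0.1123, 0.2234]
tool_rot: [0.995, -0.096, 0.0, -0.0]
ft_force: [2.1, 0.4, 1.2]
width: 0.0
tcp in chest -0.0178 0.0000 0.2234 F [2.1 0.4 1.2] J [-0.37  0.3   1.44  0.    1.4   1.39]
```

```bash
python3 -m creep '[-0.004,0,0.005,0,0,0,1, -0.008,0,0.0105,0,0,0,1, -0.012,0,0.0165,0,0,0,1, -0.015,0,0.0225,0,0,0,1, -0.018,0,0.029,0,0,0,1, -0.021,0,0.0355,0,0,0,1]'; python3 c.py; python3 -m creep '[-0.003,0,0.006,0,0,0,1, -0.005,0,0.013,0,0,0,1, -0.0065,0,0.019,0,0,0,1, -0.008,0,0.026,0,0,0,1, -0.009,0,0.032,0,0,0,1]'; python3 c.py
```

```text
t: 12.1
ee_pos: [0.5982, -0.1083, 0.188]
tool_rot: [0.995, -0.096, -0.001, -0.0]
ft_force: [0.0, 0.0, 1.6]
width: -0.001
tcp in chest -0.0391 0.0000 0.1880 F [0.  0.  1.6] J [-0.38  0.28  1.55 -0.    1.32  1.39]
t: 12.52
ee_pos: [0.5895, -0.1067, 0.1558]
tool_rot: [0.995, -0.096, -0.001, -0.0]
ft_force: [-1.4, 0.4, 1.4]
width: 0.001
tcp in chest -0.0479 -0.0001 0.1558 F [-1.4  0.4  1.4] J [-0.38  0.29  1.6  -0.    1.26  1.38]
```

```bash
python3 -m creep '[-0.0005,0,0.003,0,0,0,1, -0.001,0,0.006,0,0,0,1, -0.001,0,0.006,0,0,0,1]'|grep -E "pos|for"; for i in 1 2 3 4 5; do python3 -m creep '[0,0,0.001,0,0,0,1, 0,0,0.002,0,0,0,1, 0,0,0.002,0,0,0,1]'|grep -E "pos|for"; done
```

```text
ee_pos: [0.5888, -0.1065, 0.1499]
ft_force: [-0.0, 0.3, -0.0]
ee_pos: [0.5893, -0.1067, 0.1489]
ft_force: [-0.1, 0.4, 0.3]
ee_pos: [0.5893, -0.1067, 0.1471]
ft_force: [-1.1, -0.3, 3.2]
ee_pos: [0.5893, -0.1067, 0.147]
ft_force: [-6.6, 1.6, 13.0]
ee_pos: [0.5893, -0.1067, 0.1469]
ft_force: [-11.6, 3.5, 22.7]
ee_pos: [0.5894, -0.1067, 0.1468]
ft_force: [-15.4, 4.9, 32.1]
```

The lid stopped firmly at z = 0.147, which is its shut height. I lift clear and check.

```bash
python3 -m creep '[0,0,-0.01,0,0,0,1, 0,0,-0.04,0,0,0,1, 0,0,-0.08,0,0,0,1, -0.03,0,-0.12,0,0,0,1, -0.07,0,-0.15,0,0,0,1, -0.11,0,-0.15,0,0,0,1, -0.15,0,-0.15,0,0,0,1, -0.15,0,-0.15,0,0,0,1]'; python3 - <<'E'
from station import *
import cv2
from h import *
q=np.load('q.npy')
S={n:snapshot(n) for n in('scene','side')}
c=np.zeros((540,800,3),np.uint8)
for n in S:
    f=cv2.resize(S[n]['frame'][:,:,::-1],None,fx=2,fy=2,interpolation=cv2.INTER_CUBIC).copy()
    if n=='side':
        for P in [lidp(0,.162,y,.012) for y in(.162,-.162)]+[lidp(0,0,y,.012) for y in(.162,-.162)]+[[-.088,.1535,.045],[-.088,-.1535,.1]]:
            p=proj(S[n],world(q,P))*2; cv2.circle(f,tuple(p.round().astype(int).tolist()),3,(0,0,255),1)
    if n=='scene': c[:,:420]=f[260:800,460:880]
    else: c[:360,420:]=f[140:500,460:840]
cv2.imwrite('pics/c.png',c)
E
```

```text
t: 14.68
ee_pos: [0.438, -0.0765, 0.2908]
tool_rot: [0.995, -0.096, -0.0, -0.0]
ft_force: [0.3, 0.2, -0.2]
width: 0.002
```

View pics/c.png

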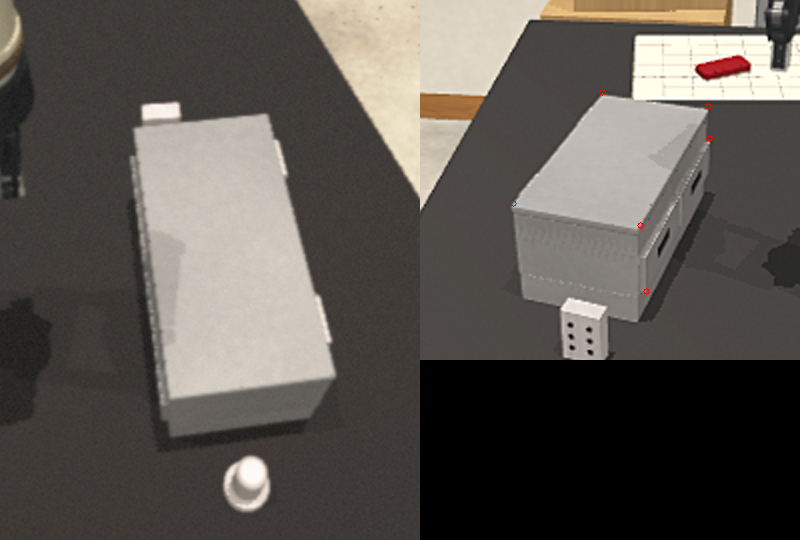

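The lid lies flat, with its corners in the side crop on the predicted shut marks (about (514,204), (640,226) and (709,107)). Both drawers are flush, and the block and plug have not moved.

```bash
python3 -c "
from station import env
print(env.sign_off())"
```

```text
the job is handed in; nothing more can be done
None
```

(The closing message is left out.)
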